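Refill a pipette-tip rack from a squeeze-catch refill cassette

TASK

Refill the empty pipette-tip rack: take the loaded refill cassette out of its clear tray by the handle and lower it, without dropping it, until its tip plate is over the rack's two locating pins and rests flush on the rack. Only then pinch the cassette's two side catches together, so that they let go of the plate, and lift the emptied cassette straight off, leaving the plate flush in the rack. Finish while holding the cassette level by its pinched catches, a hand's breadth (about 10 cm) above the plate, and do not disturb the timer, dish, pen or bottle standing around.

Things in the scene. Friction and masses are not known exactly. Their poses are not given: they have to be found in the camera images.
- cassette: Refill cassette, loose, 0.12 kg: clear hood 132 x 80 mm, grey handle and two side catches on top. Origin: hood centre, in the plane where it rests on the tip plate's top; x along the long side, y across (through both catches), z up. Roof top z=+17 mm, skirt to z=-4 mm. Unless pinched, the hooks of the catches carry the tip plate, with 1.5 mm of vertical play.
- cassette_handle (a point): grip point at the middle of the handle, 42 mm above the cassette's origin. Handle: upright block, 12 mm thick along x, 24 mm wide along y, from z=+17 to +57 mm (cassette frame), with a 16 mm thick bead up to +63. Grip it across its thickness (fingers closing along x); the catch tabs stand either side at y=+/-16 to +/-31 mm, so keep fingers within y=+/-14 mm.
- catch_left (a joint): catch on the cassette's +y side: rad about a hinge along x at y=31, z=21 mm (cassette frame). 0 = sprung shut, hook 3.5 mm under the plate's edge; grows as the tab on top is pushed toward the handle: the hook swings outward, clear of the plate from about 0.2; stop at 0.34. Takes about 3 N at the tab to start, 9 N fully pinched.
- catch_right (a joint): the same on the -y side
- catch_left_tab (a point): middle of the outer face of the +y catch's upright ribbed tab, where a finger presses, 46 mm above the cassette's origin. Tab 20 mm wide along x, 24 to 62 mm above the cassette's origin, leaning outward 0.25 rad. The two outer faces are 54 mm apart here (63 at their tops), 37 when fully pinched.
- catch_right_tab (a point): the same on the -y side
- wafer: Tip plate, loose, 0.07 kg: grey plate 124 x 72 x 5 mm with 60 white pipette tips (an 88 x 52 mm block, 35 mm below its underside to 13 mm above it). Origin: centre of the plate's underside, x along the long side, z up. Two through holes of 9 mm at x=+/-53 mm, y=0. It starts latched in the cassette, its origin 5 mm below the cassette's.
- rack: Empty tip rack, fixed: open white box 124 x 72 mm, rim 44 mm above its underside; origin at the centre of the underside, x along the long side, z up. Walls 4 mm, hook notches in the long rims. Two 6 mm steel pins with conical tips at x=+/-53 mm, y=0 stand 12 mm above the rim. Flush = plate origin 44 mm above the rack's. Either way round fits.
- tray: Clear tray, fixed, without pins, in which the loaded cassette's tip plate starts: open box 124 x 72 mm, rim 44 mm above its underside; origin at the centre of the underside, x along the long side, z up. The plate lies on its end walls.
- full_rack: A second rack of the same size and look, fixed, that is already full: a tip plate with 60 tips covers its pins; tips end 57 mm above the bench. Origin as for the empty rack.
- timer: white digital timer 66 x 66 x 21 mm, bystander; origin at the centre of its underside
- dish: round agar dish, 90 mm across, 15 mm high, bystander; origin at the centre of its underside
- pen: felt pen 136 mm long, 12 mm thick, lying, bystander; origin at the centre of its underside
- bottle: 100 ml reagent bottle, 56 mm across, 104 mm high, bystander; origin at the centre of its underside

How it is judged:
By the outcome, as a careful person would: the job done as asked, in the order asked, and still so for the second after the job is handed in, while the arm keeps its last pose, push and grip.
It also fails if it takes over 54 s, if anything falls off the work surface, if the arm or the gripper's body presses on something with over 40 N, if the wrist force passes 120 N, or if a joint passes its speed limit or range.

ROBOT

A 7-joint arm with a two-finger parallel gripper is mounted at the origin on a cart in front of the work surface, level with it; the furniture and walls round the work are solid. World frame = base frame: x ahead of the robot, y to its left, z up, the work surface at z = 0. Lengths are in mm, angles in rad, forces in N, time in s.
With the tool pointing down it reaches from about 400 to 875 mm from the base axis. Payload 4.4 kg.
Tool frame: the origin (TCP) lies midway between the tips of the shut fingers; the grasp point (between the pads) lies 19 mm behind it (ctrl.pinch_z is the distance from the TCP to the grasp point, in mm); z points along the fingers, y is the line along which they close (so a half turn about z gives the same grasp; the last joint's range is limited). The gripper opens to 85 mm and grips with 20 to 120 N. Pads are 22 mm wide; open, the fingers measure 114 mm over their backs; the gripper's body (76 mm by 85 mm) begins 54 mm behind the grasp point. The pads swing forward as they close: fully open they stand 13 mm farther back than shut.
Start: joints at [-1.277, 0.628, 0.038, 1.517, -0.027, 0.996, -0.02], TCP at [228.834, 608.402, 231.313] pointing down, gripper open.
Joint ranges: [-3.06, 3.06], [-0.37, 2.12], [-1.25, 1.32], [0.18, 2.47], [-1.1, 4.24], [0.23, 1.98], [-2.94, 2.94]. Speed limits (rad/s): [2.57, 2.57, 3.14, 3.14, 3.14, 3.14, 3.14].

INTERFACE

Orientations are given as [roll, pitch, yaw] about the fixed x, y, z axes, in that order (R = Rz(yaw) Ry(pitch) Rx(roll)).
In Python, from cell import read_state, cams, order, ctrl gives the robot as it stands.
- The arm moves only by the tool move_arm, never from a script. Its argument "targets" is text: rows parted by semicolons, each of 7 numbers parted by spaces: the gripper's target within -1 to 1 (fully open at 1, half-way at 0, shut at -1), then the shift along the tool's x, y, z in cm, then the turn, a rotation vector about the tool's x, y, z in degrees. A call has 1 to 5 rows; each row shifts and turns the commanded pose from where the row before left it, along the tool's axes as they then stand; what a row does not reach is not made up. A row lasts 1/12 s, in which the tool goes at most 41.7 mm and 7.16 degrees, less where a joint would pass 70% of its speed; a pose out of reach is approached as far as the arm can. A call with a gripper value outside its range is refused whole. The fingers move at their own pace and stop on an object; the grip force is fixed at half the most. Time passes only in rows, so rows that do not move let the fingers close. It gives the time, the measured TCP pose, the force, the opening and the grip force at its end, in the units of the state.
- read_state(): the state, without advancing time (a new reading comes with each control period).
- cams.get_image(name): name is "scene" or "top" or "wrist"; returns a dict with "color" (400x640x3 uint8, red, green, blue), "fovy" (degrees; the focal length in pixels is half the picture's height over the tangent of half this angle, whatever the lens; pixels are square), "cx", "cy" (the principal point, pixels), "k1" (the pictures are not rectified: a ray, as slopes to the right and down, at radius r is drawn at 1 + k1 r^2 times it, then the intrinsics apply), "rvec" (rotation vector, rad) and "tvec" (3), from world to camera coordinates, as OpenCV has them. Camera axes: x right, y down, z forward; pixel columns grow to the right and rows downward; lengths in mm; the calibration is good to about 2 mm. A picture is of the moment at which its call begins. There is no depth.
- order.finish_job(): hands the job in; it is judged then, once.
The state is a dict: "clock": time; "qpos": joint angles; "qd": joint speeds; "tau": joint torques, N m; "eef_pos": TCP position; "tool_rot": TCP orientation; "force": force on the tool from outside, world axes, zero at the start; "torque": the same for the moment, N m; "width": finger opening in mm; "gripper_force": force on a finger pad.
Only numpy, scipy, OpenCV 4.12 (cv2) and the standard library are available. Lean on these libraries where they do the work, as an engineer would, in place of code of your own. Each camera call takes 0.05 s, during which the arm holds its last target. There are 200 camera calls.

## Working session

There is one attempt and no reset: what is moved stays moved. The work goes in short steps, Python scripts to look and compute and a tool call to move; the robot and the scene stay as the last step left them, time stands still between calls to the robot, and variables do not carry over. Pictures are saved under pics/ and viewed, at most 10 in all, crops included, and the job is handed in when it is done.

Besides the shell and the picture viewer there is one more tool, called after "Request:" as a command line: name --argument value ..., lists and objects as JSON in quotes. move_arm: Moves the arm, as the interface text tells. Its arguments: {"type":"object","properties":{"targets":{"type":"string"}},"required":["targets"]}

```bash
mkdir -p pics; ls; python3 - <<'E'
from cell import read_state,cams,order,ctrl
import cv2,numpy as np
s=read_state();print({k:np.round(v,3) for k,v in s.items()},ctrl.pinch_z)
for n in ("scene","top"):
    d=cams.get_image(n);cv2.imwrite(f"pics/{n}0.png",d["color"][...,::-1]);print(n,{k:v for k,v in d.items() if k!="color"})
E
```

```text
pics
{'clock': np.float64(0.0), 'qpos': array([-1.277,  0.629,  0.038,  1.518, -0.027,  0.996, -0.02 ]), 'qd': array([ 0.001, -0.   , -0.001, -0.001,  0.002,  0.002,  0.001]), 'tau': array([-0.0000e+00, -5.6341e+01,  1.2260e+00, -1.9345e+01,  1.1000e-02,
        1.0000e-02,  0.0000e+00]), 'eef_pos': array([228.572, 607.809, 230.37 ]), 'tool_rot': array([-3.14 ,  0.   ,  2.782]), 'force': array([ 0.003, -0.44 , -0.732]), 'torque': array([-0.021,  0.007,  0.065]), 'gripper_force': np.float64(0.0), 'width': np.float64(85.465)} 18.700000000000003
scene {'fovy': 44.79455888742847, 'cx': 318.9472354534269, 'cy': 196.70373723255446, 'k1': -0.01672642417742522, 'rvec': array([ 2.14200133, -0.56306072,  0.30595274]), 'tvec': array([-438.18947085,  242.53627813, 1164.17739876])}
top {'fovy': 51.641101097066745, 'cx': 314.9709032206551, 'cy': 199.7644901814934, 'k1': -0.011764685161381455, 'rvec': array([ 2.18954923, -2.19118749,  0.08777832]), 'tvec': array([  43.38552666,  565.31878794, 1187.70160051])}
```

View pics/scene0.png

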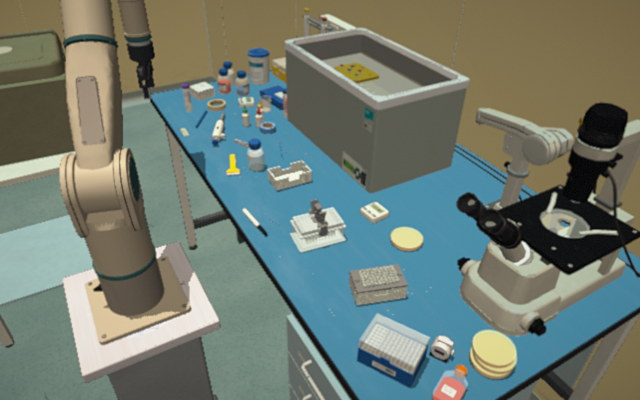

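View pics/top0.png

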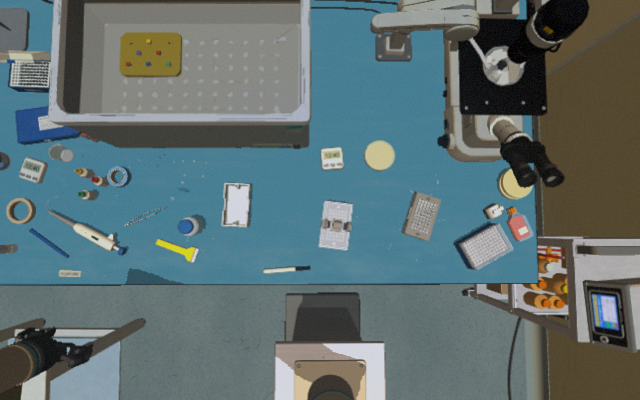

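The scene view shows the cassette in its tray (~318,225), the empty rack (~290,176), and the full rack (~378,284). In the top view they are at (337,226), (237,205) and (421,216). I'll zoom in on the cassette and the empty rack in both views.

```bash
cat > h.py <<'E'
import cv2,numpy as np
from cell import read_state,cams,order,ctrl
from scipy.spatial.transform import Rotation as Rn
def cam(d):
    R=cv2.Rodrigues(np.array(d["rvec"]))[0];f=200/np.tan(np.radians(d["fovy"])/2)
    return R,np.array(d["tvec"]),f,d["cx"],d["cy"],d["k1"]
def proj(d,P):
    R,t,f,cx,cy,k=cam(d);c=np.atleast_2d(P)@R.T+t;s=c[:,:2]/c[:,2:];s=s*(1+k*(s**2).sum(1,keepdims=True))
    return s*f+[cx,cy]
def ray(d,p):
    R,t,f,cx,cy,k=cam(d);q=(np.array(p,float)-[cx,cy])/f;s=q.copy()
    for _ in range(8): s=q/(1+k*(s@s))
    return -R.T@t,R.T@np.append(s,1)
def atz(d,p,z):
    o,v=ray(d,p);return o+v*(z-o[2])/v[2]
def tri(obs):
    A=np.zeros((3,3));b=np.zeros(3)
    for d,p in obs:
        o,v=ray(d,p);v=v/np.linalg.norm(v);M=np.eye(3)-np.outer(v,v);A+=M;b+=M@o
    return np.linalg.solve(A,b)
def crop(d,x,y,w,h,s):
    return cv2.resize(d["color"][y:y+h,x:x+w,::-1],None,fx=s,fy=s,interpolation=cv2.INTER_CUBIC)
def tool():
    s=read_state();return s,np.array(s["eef_pos"]),Rn.from_euler("xyz",s["tool_rot"]).as_matrix()
E
python3 - <<'E'
from h import *
s=cams.get_image("scene");t=cams.get_image("top")
import pickle;pickle.dump((s,t),open("st.pkl","wb"))
a=np.hstack([crop(s,285,190,66,66,6),crop(t,306,192,66,66,6)])
b=np.hstack([crop(s,258,150,66,33,6),crop(t,207,180,66,50,6)[:198]])
b=np.hstack([crop(s,258,158,66,34,6),crop(t,204,180,66,50,6)[0:204]])
cv2.imwrite("pics/z.png",np.vstack([a,b]))
for n,p in (("rack",(237,205)),("cass",(337,226)),("full",(421,216)),("timer",(332,158)),("dish",(380,155)),("pen",(287,269)),("bottle",(189,226)),("bottleZ",(517,222))):
    print(n,atz(t,p,40).round(),atz(t,p,5).round())
E
```

```text
rack [549. 267.  40.] [551. 273.   5.]
cass [489. -20.  40.] [489. -22.   5.]
full [ 517. -261.   40.] [ 518. -271.    5.]
timer [685.  -6.  40.] [691.  -8.   5.]
dish [ 694. -146.   40.] [ 700. -151.    5.]
pen [367. 123.  40.] [364. 125.   5.]
bottle [489. 403.  40.] [489. 413.   5.]
bottleZ [ 499. -539.   40.] [ 500. -557.    5.]
```

View pics/z.png

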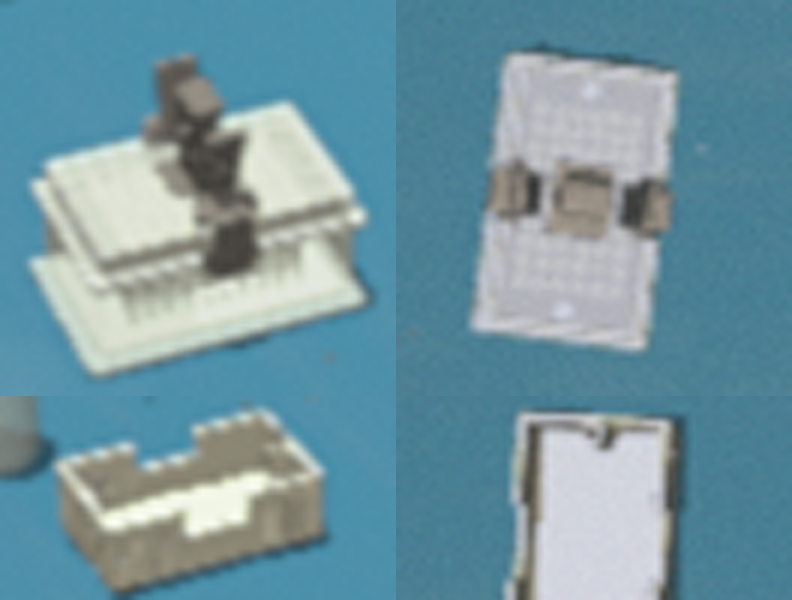

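The zoomed picture shows the cassette in the top crop with hood corners at about (500,52), (678,72), (645,350), (470,328) and the handle at about (583,185). It also shows the rack with its notches in the long rims. Next I'll work out rough poses and a move to a wrist-camera viewpoint.

```bash
cat >> h.py <<'E'
def plan(P,yaw,g,n=None,pos0=None,yaw0=None):
    s,p,R=tool();p=p if pos0 is None else np.array(pos0,float);y=s["tool_rot"][2] if yaw0 is None else yaw0
    D=np.array(P,float)-p;dy=(yaw-y+np.pi)%(2*np.pi)-np.pi
    n=n or int(np.ceil(max(np.linalg.norm(D)/40,abs(np.degrees(dy))/7)));rows=[]
    for i in range(n):
        a=y+dy*i/n;Rt=(Rn.from_euler("z",a)*Rn.from_euler("x",np.pi)).as_matrix();v=Rt.T@D/n/10
        rows.append("%g %.2f %.2f %.2f 0 0 %.2f"%(g,*v,-np.degrees(dy)/n))
    for i in range(0,n,5): print("; ".join(rows[i:i+5]))
E
python3 - <<'E'
from h import *
import pickle;s,t=pickle.load(open("st.pkl","rb"))
c=np.array([(500,52),(678,72),(645,350),(470,328)])-[396,0];c=c/6+[306,192]
W=np.array([atz(t,p,47) for p in c]);print(W.round(),W.mean(0));e=W[0]-W[3]+W[1]-W[2];print("yaw",np.arctan2(e[1],e[0]),[np.linalg.norm(W[i]-W[(i+1)%4]) for i in range(4)])
ht=tri([(t,(306+(583-396)/6,192+182/6)),(s,(285+218/6,190+148/6))]);print("handle top",ht)
w=cams.get_image("wrist");R,tt,*_=cam(w);_,p,Rt=tool();print("cam in tool",Rt.T@(-R.T@tt-p),"\n",(R@Rt).round(3),w["fovy"])
plan((489,-20,260),np.pi/2-.11,1)
E
```

```text
[[561.  19.  47.]
 [551. -65.  47.]
 [420. -49.  47.]
 [430.  34.  47.]] [490.52405511 -15.22663001  47.        ]
yaw -0.11798405021369957 [np.float64(85.25076688042729), np.float64(132.53310133687592), np.float64(83.2882982008218), np.float64(131.4012144668626)]
handle top [499.56535764 -18.50647173  77.04871646]
cam in tool [  83.82464503   -0.49454119 -142.44743506] 
 [[-0.001  1.     0.   ]
 [-0.946 -0.    -0.323]
 [-0.323 -0.     0.946]] 68.71469556221129
1 -2.58 -2.76 -0.16 0 0 4.20; 1 -2.78 -2.56 -0.16 0 0 4.20; 1 -2.96 -2.35 -0.16 0 0 4.20; 1 -3.12 -2.13 -0.16 0 0 4.20; 1 -3.27 -1.89 -0.16 0 0 4.20
1 -3.40 -1.65 -0.16 0 0 4.20; 1 -3.51 -1.39 -0.16 0 0 4.20; 1 -3.60 -1.13 -0.16 0 0 4.20; 1 -3.68 -0.87 -0.16 0 0 4.20; 1 -3.73 -0.59 -0.16 0 0 4.20
1 -3.76 -0.32 -0.16 0 0 4.20; 1 -3.78 -0.04 -0.16 0 0 4.20; 1 -3.77 0.24 -0.16 0 0 4.20; 1 -3.74 0.51 -0.16 0 0 4.20; 1 -3.70 0.78 -0.16 0 0 4.20
1 -3.63 1.05 -0.16 0 0 4.20; 1 -3.54 1.32 -0.16 0 0 4.20; 1 -3.43 1.57 -0.16 0 0 4.20
```

```bash
python3 -c "
from h import *
plan((540,280,270),2.2,1,12)
print();plan((489,-18,260),np.pi/2-.11,1,9,(540,280,270),2.2)"
```

```text
1 -3.39 -1.65 -0.33 0 0 2.78; 1 -3.47 -1.48 -0.33 0 0 2.78; 1 -3.53 -1.31 -0.33 0 0 2.78; 1 -3.59 -1.14 -0.33 0 0 2.78; 1 -3.64 -0.96 -0.33 0 0 2.78
1 -3.69 -0.78 -0.33 0 0 2.78; 1 -3.72 -0.60 -0.33 0 0 2.78; 1 -3.75 -0.42 -0.33 0 0 2.78; 1 -3.76 -0.24 -0.33 0 0 2.78; 1 -3.77 -0.06 -0.33 0 0 2.78
1 -3.77 0.12 -0.33 0 0 2.78; 1 -3.76 0.31 -0.33 0 0 2.78

1 -2.34 -2.41 0.11 0 0 4.71; 1 -2.53 -2.21 0.11 0 0 4.71; 1 -2.71 -1.99 0.11 0 0 4.71; 1 -2.86 -1.76 0.11 0 0 4.71; 1 -2.99 -1.52 0.11 0 0 4.71
1 -3.11 -1.27 0.11 0 0 4.71; 1 -3.20 -1.01 0.11 0 0 4.71; 1 -3.28 -0.75 0.11 0 0 4.71; 1 -3.33 -0.47 0.11 0 0 4.71
```

Request:
move_arm --targets "1 -3.4 -1.65 -0.3 0 0 2.8; 1 -3.5 -1.5 -0.3 0 0 2.8; 1 -3.5 -1.3 -0.3 0 0 2.8; 1 -3.6 -1.1 -0.3 0 0 2.8; 1 -3.6 -1.0 -0.3 0 0 2.8"

```text
clock: 0.67
eef_pos: [359.2, 470.2, 246.4]
tool_rot: [3.141, 0.0, 2.535]
force: [0.1, -1.0, -0.1]
width: 85.6
gripper_force: 0.0
```

Request:
move_arm --targets "1 -3.7 -0.8 -0.3 0 0 2.8; 1 -3.7 -0.6 -0.3 0 0 2.8; 1 -3.75 -0.4 -0.3 0 0 2.8; 1 -3.75 -0.2 -0.3 0 0 2.8; 1 -3.75 0 -0.3 0 0 2.8"

```text
clock: 1.08
eef_pos: [489.0, 334.1, 261.5]
tool_rot: [3.142, -0.0, 2.291]
force: [0.4, 0.4, -0.5]
width: 85.1
gripper_force: 0.0
```

Request:
move_arm --targets "1 -3.75 0.1 -0.3 0 0 2.8; 1 -3.75 0.3 -0.3 0 0 2.8; 1 0 0 0 0 0 0; 1 0 0 0 0 0 0"

```text
clock: 1.42
eef_pos: [541.2, 277.7, 267.4]
tool_rot: [3.141, 0.001, 2.19]
force: [-0.6, 0.7, -0.3]
width: 85.4
gripper_force: 0.0
```

```bash
python3 - <<'E'
from h import *
import pickle
s,p,R=tool();print(p.round(1),s["tool_rot"].round(3),s["qd"].round(3))
w=cams.get_image("wrist");pickle.dump(w,open("rk1.pkl","wb"));cv2.imwrite("pics/rk1.png",w["color"][...,::-1])
E
```

```text
[541.2 277.7 267.4] [3.141e+00 1.000e-03 2.190e+00] [-0.053 -0.003 -0.067  0.018 -0.022  0.004 -0.003]
```

View pics/rk1.png

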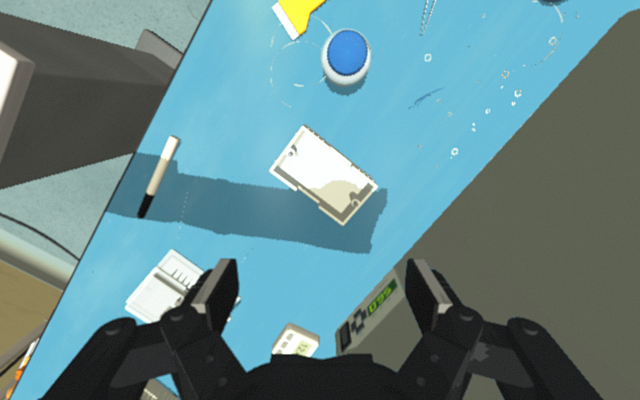

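The wrist view shows the empty rack with corners at about (304,124), (379,186), (345,225), (269,173), pins near (292,154) and (355,200), and the bottle at (347,55). I'll zoom in on it.

```bash
python3 - <<'E'
from h import *
import pickle
w=pickle.load(open("rk1.pkl","rb"));s,t=pickle.load(open("st.pkl","rb"))
a=crop(w,262,118,66,60,6);b=crop(w,322,168,66,60,6)
c=crop(t,214,176,50,60,8);c=cv2.resize(c,(396,480))[:240]
cv2.imwrite("pics/rkz.png",np.hstack([a,b]))
E
```

```text
(no output)
```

View pics/rkz.png

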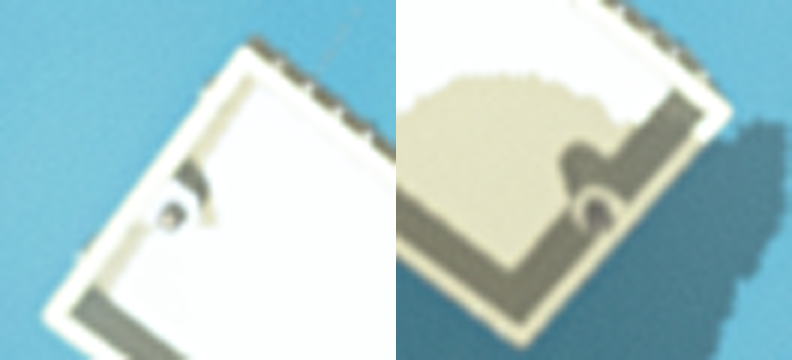

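Request:
move_arm --targets "1 -2.35 -2.4 0.1 0 0 4.7; 1 -2.5 -2.2 0.1 0 0 4.7; 1 -2.7 -2.0 0.1 0 0 4.7; 1 -2.9 -1.8 0.1 0 0 4.7; 1 -3 -1.5 0.1 0 0 4.7"

```text
clock: 1.88
eef_pos: [508.6, 115.9, 262.1]
tool_rot: [-3.141, -0.001, 1.785]
force: [0.8, 0.4, 0.8]
width: 85.5
gripper_force: 0.0
```

Request:
move_arm --targets "1 -3.1 -1.3 0.1 0 0 4.7; 1 -3.2 -1.0 0.1 0 0 4.7; 1 -3.3 -0.75 0.1 0 0 4.7; 1 -3.3 -0.5 0.1 0 0 4.7; 1 0 0 0 0 0 0"

```text
clock: 2.3
eef_pos: [484.5, -22.5, 258.5]
tool_rot: [-3.141, 0.003, 1.448]
force: [-0.4, -1.1, -0.6]
width: 85.4
gripper_force: 0.0
```

```bash
python3 - <<'E'
from h import *
import pickle
s,p,R=tool();print(p.round(1),s["tool_rot"].round(3),s["qd"].round(3))
w=cams.get_image("wrist");pickle.dump(w,open("cs1.pkl","wb"));cv2.imwrite("pics/cs1.png",w["color"][...,::-1])
E
```

```text
[484.5 -22.5 258.5] [-3.141e+00  3.000e-03  1.448e+00] [-0.05   0.011 -0.086 -0.033 -0.032  0.011  0.004]
```

View pics/cs1.png

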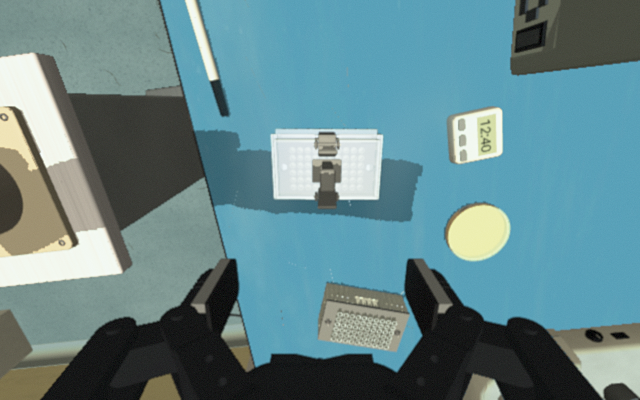

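The rack crop shows the pin tips at full-picture (290.7,153.5) and (355.5,203.3). The rim corners are at (269.5,170.5), (303.3,125), (378.2,186) and (342.7,225.5). The wrist view of the cassette spans (272..382, 130..201) with the handle at about (327,165), and I'll zoom in on that next.

```bash
python3 - <<'E'
from h import *
import pickle
w=pickle.load(open("rk1.pkl","rb"));s,t=pickle.load(open("st.pkl","rb"));c=pickle.load(open("cs1.pkl","rb"))
P=np.array([atz(w,p,55) for p in((290.7,153.5),(355.5,203.3))]);v=P[1]-P[0];print("pins",P.round(1),np.linalg.norm(v),P.mean(0),np.arctan2(v[1],v[0]))
C=np.array([atz(w,p,44) for p in((269.5,170.5),(303.3,125),(378.2,186),(342.7,225.5))]);v=C[3]+C[2]-C[0]-C[1]
print("rim",C.mean(0),np.arctan2(v[1],v[0]),[np.linalg.norm(C[i]-C[i-1]).round(1) for i in range(4)])
# heights: same rim corners in top view
for a,b in(((378.2,186),(224.3,182.7)),): print("corner tri", tri([(w,a),(t,b)]), C[2])
D=np.array([(271,134),(383,133),(381,201),(276,198)])
D=np.array([atz(c,p,45) for p in D]);print("hood",D.round(1),D.mean(0))
print("handle z110 guess",atz(c,(327,165),110))
cv2.imwrite("pics/csz.png",crop(c,264,122,126,88,6))
# project expected
for z in(-4,17):
  yaw=-.118;Q=[np.array([490,-16,49])+Rn.from_euler("z",yaw).apply([sx*66,sy*40,z]) for sx,sy in((-1,1),(1,1),(1,-1),(-1,-1))];print(z,proj(c,Q).round(1).tolist())
E
```

```text
pins [[497.  274.4  55. ]
 [600.3 269.2  55. ]] 103.435460304431 [548.68740538 271.80537205  55.        ] -0.05028610975361659
rim [549.97590395 270.63042217  44.        ] -0.05793134655518355 [np.float64(122.1), np.float64(71.7), np.float64(122.9), np.float64(71.6)]
corner tri [612.7605219  302.87661806  44.92213142] [613.16943107 302.83027512  44.        ]
hood [[429.6  29.8  45. ]
 [562.2  14.5  45. ]
 [554.9 -70.9  45. ]
 [421.5 -50.3  45. ]] [492.03558256 -19.26299407  45.        ]
handle z110 guess [491.95495941  -1.81402017 110.        ]
-4 [[270.4, 132.6], [381.3, 132.0], [377.5, 195.9], [274.3, 196.4]]
17 [[267.3, 134.5], [384.9, 133.9], [380.6, 201.3], [271.7, 201.8]]
```

View pics/csz.png

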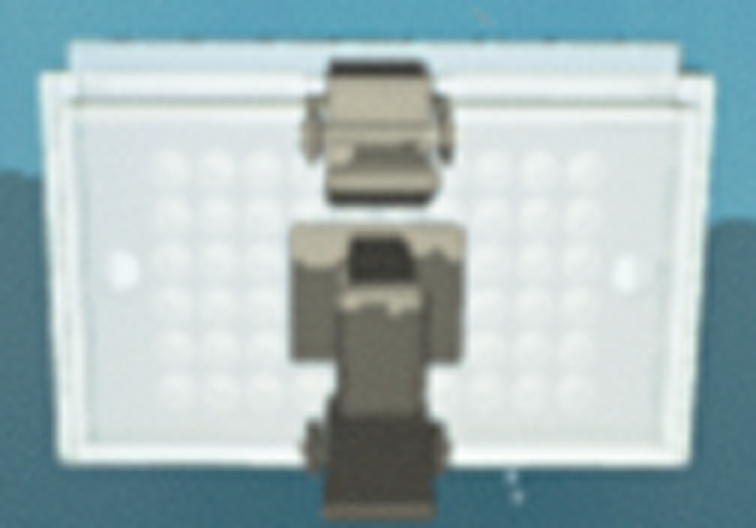

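The crop shows skirt corners at full-picture (270.7,134.5), (383.2,134.5), (379,199.5) and (274,199.5). The bead's top face is centred at (327.7,180.7) and the plate holes are at (284.7,167.3) and (368.5,167.3).

```bash
python3 - <<'E'
from h import *
import pickle
s,t=pickle.load(open("st.pkl","rb"));c=pickle.load(open("cs1.pkl","rb"))
print("bead",atz(c,(327.7,180.7),112),"base",atz(c,(326.8,170.7),68))
H=np.array([atz(c,p,49) for p in((284.7,167.3),(368.5,167.3))]);v=H[1]-H[0];print("holes",H.round(1),np.linalg.norm(v),H.mean(0),np.arctan2(v[1],v[0]))
D=np.array([atz(c,p,45) for p in((270.7,134.5),(383.2,134.5),(379,199.5),(274,199.5))]);v=D[1]+D[2]-D[0]-D[3];print("skirt z45",D.mean(0),np.arctan2(v[1],v[0]),[np.linalg.norm(D[i]-D[i-1]).round(1) for i in range(4)])
# tri: bead and holes with top view
T=lambda x,y:(306+(x-396)/6,192+y/6)
print("bead tri",tri([(t,T(583,200)),(c,(327.7,180.7))]))
print("holes tri",tri([(t,T(565,310)),(c,(284.7,167.3))]),tri([(t,T(592,90)),(c,(368.5,167.3))]))
E
```

```text
bead [490.78075545 -17.61850325 112.        ] base [490.61794877 -17.44795149  68.        ]
holes [[439.8 -11.3  49. ]
 [541.5 -23.9  49. ]] 102.54991099888836 [490.65904933 -17.64226341  49.        ] -0.1232007127320083
skirt z45 [490.62233461 -19.67537749  45.        ] -0.12319708279746638 [np.float64(81.9), np.float64(134.2), np.float64(81.9), np.float64(134.9)]
bead tri [490.38394723 -15.17626081 120.85269074]
holes tri [439.05172631 -11.3931728   47.07100652] [542.41403881 -24.63691598  45.36582798]
```

```bash
python3 - <<'E'
from h import *
s,p,R=tool();print(p.round(1),s["tool_rot"].round(3),s["qpos"].round(2))
plan((490.6,-17.6,130),1.45,1,4)
E
```

```text
[485.4 -18.9 258.4] [-3.141  0.     1.454] [-0.35  0.39  0.46  1.94 -0.22  0.87  0.11]
1 0.05 0.13 3.21 0 0 0.05; 1 0.05 0.13 3.21 0 0 0.05; 1 0.05 0.13 3.21 0 0 0.05; 1 0.05 0.13 3.21 0 0 0.05
```

Request:
move_arm --targets "1 0.05 0.15 3.2 0 0 0; 1 0.05 0.15 3.2 0 0 0; 1 0.05 0.1 3.2 0 0 0; 1 0.05 0.1 3.2 0 0 0; 1 0 0 0 0 0 0"

```text
clock: 2.77
eef_pos: [488.1, -12.3, 125.5]
tool_rot: [-3.131, -0.001, 1.462]
force: [-0.7, -0.1, -0.7]
width: 85.1
gripper_force: 0.0
```

Request:
move_arm --targets "1 0 0 0 0 0 0; 1 0 0 0 0 0 0"

```text
clock: 2.93
eef_pos: [492.6, -14.6, 131.4]
tool_rot: [3.14, -0.001, 1.459]
force: [0.6, -0.7, 0.5]
width: 85.1
gripper_force: 0.0
```

```bash
python3 - <<'E'
from h import *
import pickle
s,p,R=tool();print(p.round(1),s["tool_rot"].round(3))
c=cams.get_image("wrist");pickle.dump(c,open("cs2.pkl","wb"));cv2.imwrite("pics/cs2.png",crop(c,180,110,280,190,2.8))
print(proj(c,[490.6,-17.6,112]),proj(c,[490.6,-17.6,68]))
plan((490.6,-17.6,74),1.45,1,3)
E
```

```text
[492.6 -14.6 131.4] [ 3.140e+00 -1.000e-03  1.459e+00]
[[319.79441002 248.08981932]] [[320.02156292 220.63312248]]
1 -0.10 -0.07 1.93 0 0 0.17; 1 -0.10 -0.07 1.93 0 0 0.17; 1 -0.10 -0.07 1.93 0 0 0.17
```

View pics/cs2.png

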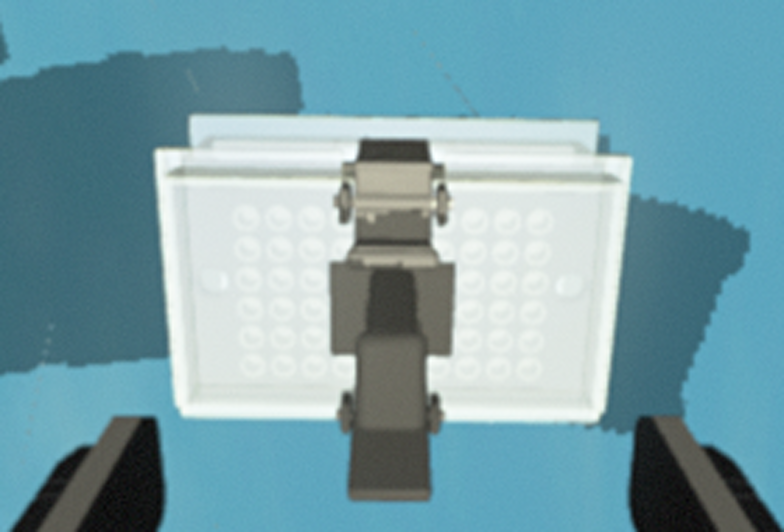

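The close view shows the bead top at full-picture (320,246.6) and the base at (320,220.4), within about 1 mm of the predictions. The estimate holds, so I'll descend.

```bash
python3 - <<'E'
from h import *
s,p,R=tool();print(p.round(1),s["tool_rot"].round(3))
plan((490.6,-17.6,74),1.45,1,3)
E
```

```text
[493. -15. 132.] [ 3.139e+00 -1.000e-03  1.459e+00]
1 -0.10 -0.07 1.93 0 0 0.17; 1 -0.10 -0.07 1.93 0 0 0.17; 1 -0.10 -0.07 1.93 0 0 0.17
```

Request:
move_arm --targets "1 -0.1 -0.08 1.5 0 0 0.2; 1 -0.08 -0.08 1.5 0 0 0.2; 1 -0.08 -0.05 1.2 0 0 0.1; 1 0 0 0.8 0 0 0; 1 0 0 0.5 0 0 0"

```text
clock: 3.4
eef_pos: [490.2, -17.8, 76.0]
tool_rot: [3.14, -0.001, 1.449]
force: [0.0, -0.0, -0.6]
width: 85.5
gripper_force: 0.0
```

Request:
move_arm --targets "1 0 0 0 0 0 0; 1 0 0 0 0 0 0; 1 0 0 0 0 0 0"

```text
clock: 3.65
eef_pos: [490.0, -18.1, 76.1]
tool_rot: [3.14, -0.0, 1.448]
force: [0.5, 0.1, 0.5]
width: 85.4
gripper_force: 0.0
```

Request:
move_arm --targets "0 0 0 0.2 0 0 0; -0.6 0 0 0 0 0 0; -1 0 0 0 0 0 0; -1 0 0 0 0 0 0; -1 0 0 0 0 0 0"

```text
clock: 4.07
eef_pos: [489.3, -18.1, 73.3]
tool_rot: [3.142, -0.0, 1.448]
force: [-0.0, -0.8, 0.7]
width: 25.7
gripper_force: 0.0
```

Request:
move_arm --targets "-1 0 0 0 0 0 0; -1 0 0 0 0 0 0; -1 0 0 0 0 0 0; -1 0 0 0 0 0 0; -1 0 0 0 0 0 0"

```text
clock: 4.48
eef_pos: [489.4, -18.2, 73.4]
tool_rot: [3.141, -0.0, 1.448]
force: [-0.6, 1.0, 2.4]
width: 15.2
gripper_force: 58.3
```

Request:
move_arm --targets "-1 0 0 -0.3 0 0 0; -1 0 0 -0.5 0 0 0; -1 0 0 -1 0 0 0; -1 0 0 -1.5 0 0 0; -1 0 0 -2 0 0 0"

```text
clock: 4.9
eef_pos: [488.2, -18.1, 126.6]
tool_rot: [-3.139, 0.0, 1.448]
force: [-0.3, -0.2, -2.1]
width: 14.8
gripper_force: 58.5
```

Request:
move_arm --targets "-1 0 0 -2 0 0 0; -1 0 0 -1.5 0 0 0; -1 0 0 -1 0 0 0; -1 0 0 0 0 0 0; -1 0 0 0 0 0 0"

```text
clock: 5.32
eef_pos: [489.3, -17.9, 171.6]
tool_rot: [3.141, -0.0, 1.449]
force: [-0.4, -0.1, -2.2]
width: 14.9
gripper_force: 58.6
```

```bash
python3 - <<'E'
from h import *
import pickle
s,p,R=tool();print(p.round(1),s["tool_rot"].round(3),s["qpos"].round(2),s["force"].round(2))
c=cams.get_image("scene");w=cams.get_image("wrist");pickle.dump((c,w),open("lift.pkl","wb"))
a=crop(c,270,150,100,100,4);b=crop(w,170,130,300,300,4/3);b=cv2.resize(b,(400,int(b.shape[0]*400/b.shape[1])))
b=np.vstack([b,np.zeros((max(0,400-b.shape[0]),400,3),np.uint8)])[:400]
cv2.imwrite("pics/lift.png",np.hstack([a,b]))
E
```

```text
[489.3 -17.9 171.6] [ 3.141 -0.     1.449] [-0.29  0.52  0.39  2.03 -0.32  0.65  0.19] [-0.39 -0.14 -2.2 ]
```

View pics/lift.png

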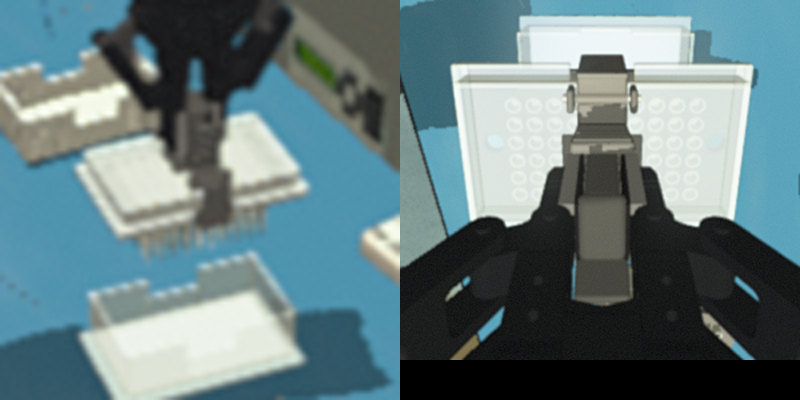

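The cassette is up with its plate (tips hanging below, plate level) and the tray is empty. The plate holes now sit at about (241,236) and (405,236) in the wrist picture. Next I'll move beside the rack so the wrist camera sees both rack and cassette.

```bash
python3 - <<'E'
from h import *
import pickle
c,w=pickle.load(open("lift.pkl","rb"))
H=np.array([atz(w,p,145.7) for p in((241.3,236.5),(405.5,236.5))]);v=H[1]-H[0];print("holes",H.round(1),np.linalg.norm(v),H.mean(0),np.arctan2(v[1],v[0]))
plan((550,115,171),1.515,-1,8)
E
```

```text
holes [[438.   -9.8 145.7]
 [541.1 -22.4 145.7]] 103.86307416022173 [489.57769234 -16.08784272 145.7       ] -0.12204688266276932
-1 1.74 0.56 -0.01 0 0 -0.48; -1 1.74 0.58 -0.01 0 0 -0.48; -1 1.73 0.59 -0.01 0 0 -0.48; -1 1.73 0.60 -0.01 0 0 -0.48; -1 1.72 0.62 -0.01 0 0 -0.48
-1 1.72 0.63 -0.01 0 0 -0.48; -1 1.71 0.65 -0.01 0 0 -0.48; -1 1.71 0.66 -0.01 0 0 -0.48
```

Request:
move_arm --targets "-1 1 0.3 0 0 0 -0.3; -1 1.7 0.6 0 0 0 -0.5; -1 1.8 0.6 0 0 0 -0.5; -1 2 0.7 0 0 0 -0.6; -1 2 0.7 0 0 0 -0.6"

```text
clock: 5.83
eef_pos: [527.0, 64.9, 170.3]
tool_rot: [-3.14, 0.0, 1.492]
force: [0.3, -0.1, -1.5]
width: 14.6
gripper_force: 58.6
```

Request:
move_arm --targets "-1 2 0.7 0 0 0 -0.6; -1 1.8 0.7 0 0 0 -0.5; -1 1 0.4 0 0 0 -0.2; -1 0.5 0.2 0 0 0 0; -1 0 0 0 0 0 0"

```text
clock: 6.25
eef_pos: [550.6, 116.0, 170.5]
tool_rot: [-3.141, 0.0, 1.516]
force: [0.1, -0.4, -1.4]
width: 15.0
gripper_force: 58.6
```

Request:
move_arm --targets "-1 0 0 0 0 0 0; -1 0 0 0 0 0 0; -1 0 0 0 0 0 0"

```text
clock: 6.5
eef_pos: [550.3, 113.4, 171.3]
tool_rot: [-3.141, 0.001, 1.513]
force: [-0.2, -0.3, -1.4]
width: 14.8
gripper_force: 58.6
```

```bash
python3 - <<'E'
from h import *
import pickle
s,p,R=tool();print(p.round(1),s["tool_rot"].round(3),s["qd"].round(3))
w=cams.get_image("wrist");pickle.dump((p,R,w),open("side.pkl","wb"))
C=np.array([550,270.6,0]);Q=Rn.from_euler("z",-.055)
pts=[C+Q.apply(v) for v in([-53,0,56],[53,0,56],[-62,36,44],[62,36,44],[62,-36,44],[-62,-36,44])];u=proj(w,pts);print(u.round(1).tolist())
x0,y0=u.min(0).astype(int)-8;x1,y1=u.max(0).astype(int)+8;print(x0,y0,x1,y1)
E
```

```text
[550.3 113.4 171.3] [-3.141e+00  1.000e-03  1.513e+00] [ 0.001 -0.001 -0.005 -0.006 -0.003  0.002 -0.001]
[[239.2, -2.8], [380.3, -3.5], [226.9, -53.8], [392.2, -54.6], [385.7, 52.3], [236.4, 52.9]]
218 -62 400 60
```

Request:
move_arm --targets "-1 1 0 0 0 0 0; -1 2 0.1 0 0 0 0; -1 2.5 0.1 0 0 0 0; -1 1.5 0.1 0 0 0 0; -1 0.7 0 0 0 0 0"

```text
clock: 6.97
eef_pos: [557.8, 195.4, 171.1]
tool_rot: [-3.142, -0.002, 1.519]
force: [1.8, 0.4, -1.5]
width: 14.7
gripper_force: 58.6
```

Request:
move_arm --targets "-1 0 0 0 0 0 0; -1 0 0 0 0 0 0; -1 0 0 0 0 0 0; -1 0 0 0 0 0 0"

```text
clock: 7.3
eef_pos: [558.0, 189.7, 171.4]
tool_rot: [-3.142, 0.001, 1.512]
force: [0.6, -0.9, -1.9]
width: 15.0
gripper_force: 58.6
```

```bash
python3 - <<'E'
from h import *
import pickle
s,p,R=tool();print(p.round(1),s["tool_rot"].round(3),s["qd"].round(3))
w=cams.get_image("wrist");pickle.dump((p,R,w),open("side.pkl","wb"))
C=np.array([550,270.6,0]);Q=Rn.from_euler("z",-.055)
pts=[C+Q.apply(v) for v in([-53,0,56],[53,0,56],[-62,36,44],[62,36,44],[62,-36,44],[-62,-36,44])];u=proj(w,pts);print(u.round(1).tolist())
a=crop(w,225,0,186,145,4.3);b=crop(w,225,170,186,100,4.3)[:600-145*43//10+20]
print(a.shape,b.shape)
a=crop(w,220,10,95,110,4.2);a2=crop(w,315,10,95,110,4.2);b=crop(w,220,215,190,32,4.2)
cv2.imwrite("pics/side.png",np.vstack([np.hstack([a,a2]),b])); print(np.vstack([np.hstack([a,a2]),b]).shape)
E
```

```text
[558.  189.7 171.4] [-3.142e+00  1.000e-03  1.512e+00] [-0.     0.    -0.006 -0.002 -0.003 -0.001  0.001]
[[243.6, 104.6], [370.3, 104.0], [232.6, 59.0], [381.0, 58.4], [376.0, 145.3], [240.6, 145.8]]
(624, 800, 3) (427, 800, 3)
(596, 798, 3)
```

View pics/side.png

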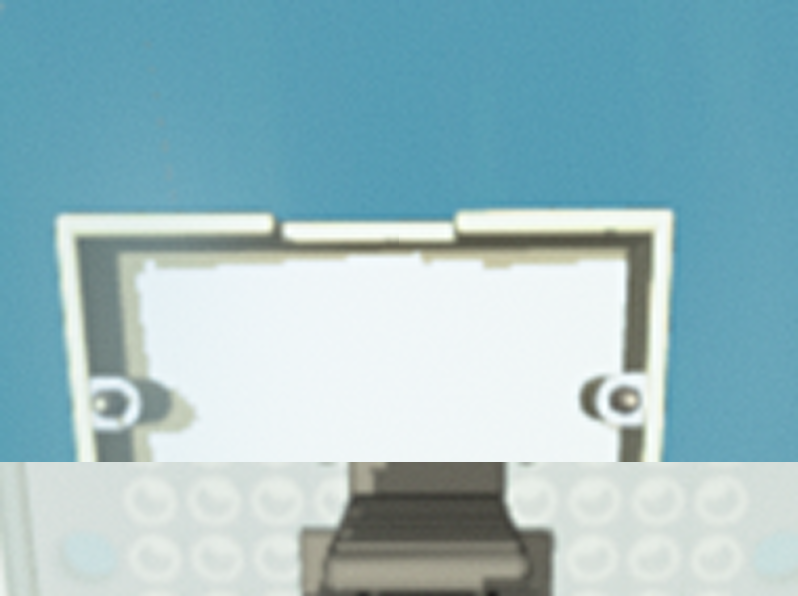

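The picture shows pin tips at full-picture (244,106.2) and (369.3,105.2). The far rim corners are at (233.6,61.2) and (380,60.5), and the plate holes are at about (241.7,236.9) and (407,236.9). I'll fit the rack and cassette jointly, allowing for a camera height and pitch bias.

```bash
cat > fit.py <<'E'
from h import *
import pickle
from scipy.optimize import least_squares
p,R,w=pickle.load(open("side.pkl","rb"));_,wl=pickle.load(open("lift.pkl","rb"))
def hole(d,u,v):
    x0,y0=int(u)-8,int(v)-7;r=cv2.resize(d["color"][y0:y0+15,x0:x0+17].astype(np.float32),None,fx=4,fy=4,interpolation=cv2.INTER_CUBIC)
    b=r[...,2]-r[...,0];b=np.clip(b-(b.min()+b.max())/2,0,None);m=cv2.moments(b);return np.array([x0+m["m10"]/m["m00"]/4,y0+m["m01"]/m["m00"]/4])
hs=[hole(w,241.7,236.9),hole(w,406,236.9)];hl=[hole(wl,241.3,236.5),hole(wl,405.5,236.5)];print("holes",np.round(hs,1).tolist(),np.round(hl,1).tolist())
ty=1.512
def model(x,full=False):
    rx,ry,ryaw,cx,cy,cyaw,dz,pit=x
    Q=Rn.from_euler("z",ryaw);P=[np.array([rx,ry,0])+Q.apply(v) for v in([-53,0,55.5],[53,0,55.5],[-62,36,44],[62,36,44])]
    o=np.array([p[0],p[1],p[2]-24.3])+Rn.from_euler("z",ty-np.pi/2).apply([cx,cy,0]);K=Rn.from_euler("z",ty-np.pi/2+cyaw)
    P+=[o+K.apply(v) for v in([-53,0,-4],[53,0,-4],[0,0,63])]
    d=dict(w);Rc,t,*_=cam(w);o0=-Rc.T@t+[0,0,dz];Rc=cv2.Rodrigues(np.array([pit,0,0.]))[0]@Rc
    d["rvec"]=cv2.Rodrigues(Rc)[0].ravel();d["tvec"]=-Rc@o0
    return proj(d,P)
obs=np.array([(244,106.2),(369.3,105.2),(233.6,61.2),(380,60.5),*hs,(323.75,302.5)])
f=lambda x:np.r_[((model(x)-obs)/[.7,.7]).ravel(),x[6]/2,x[7]/.005]
r=least_squares(f,[550,270,-.055,0,0,0,0,0],x_scale=[1,1,.01,1,1,.01,1,.01]);x=r.x
print(x.round(3),"\n",(model(x)-obs).round(1).tolist())
ty2=np.pi/2+x[2]-x[5];T=np.array([x[0],x[1]])-Rn.from_euler("z",ty2-np.pi/2).apply([x[3],x[4],0])[:2];print("tool target",T,ty2)
E
python3 fit.py
```

```text
holes [[241.5, 236.7], [405.3, 236.7]] [[241.7, 235.9], [405.7, 236.1]]
[ 5.49783e+02  2.70658e+02 -5.40000e-02  5.21000e-01  7.53000e-01
  0.00000e+00  2.06300e+00 -5.00000e-03] 
 [[0.2, -0.1], [0.1, 0.3], [-0.4, -0.0], [0.0, -0.1], [0.1, -0.5], [-0.5, -0.6], [0.3, 0.8]]
tool target [549.22219475 269.93502908] 1.5163835057691468
```

```bash
python3 -c "
from h import *
plan((549.2,269.9,150),1.516,-1,5)"
```

```text
-1 1.59 -0.27 0.43 0 0 -0.04; -1 1.59 -0.27 0.43 0 0 -0.04; -1 1.59 -0.27 0.43 0 0 -0.04; -1 1.59 -0.27 0.43 0 0 -0.04; -1 1.59 -0.26 0.43 0 0 -0.04
```

Request:
move_arm --targets "-1 1 -0.2 0 0 0 -0.1; -1 2.2 -0.4 0.5 0 0 -0.1; -1 2.4 -0.4 0.6 0 0 0; -1 1.6 -0.2 0.6 0 0 0; -1 0.75 -0.15 0.4 0 0 0"

```text
clock: 7.77
eef_pos: [547.6, 275.6, 149.4]
tool_rot: [-3.14, -0.002, 1.522]
force: [0.6, 1.4, -2.4]
width: 15.0
gripper_force: 58.6
```

Request:
move_arm --targets "-1 0 0 0 0 0 0; -1 0 0 0 0 0 0; -1 0 0 0 0 0 0; -1 0 0 0 0 0 0"

```text
clock: 8.1
eef_pos: [549.5, 269.7, 150.8]
tool_rot: [3.141, 0.001, 1.516]
force: [0.0, -0.7, -1.8]
width: 15.0
gripper_force: 58.6
```

Position and yaw are right. I'll descend to just above the pins.

Request:
move_arm --targets "-1 0.02 -0.03 1 0 0 0; -1 0 0 1.5 0 0 0; -1 0 0 1.5 0 0 0; -1 0 0 1 0 0 0; -1 0 0 0.6 0 0 0"

```text
clock: 8.52
eef_pos: [547.7, 271.0, 92.6]
tool_rot: [-3.14, 0.001, 1.517]
force: [0.0, 0.1, -1.9]
width: 14.8
gripper_force: 58.5
```

Request:
move_arm --targets "-1 0 0 0.3 0 0 0; -1 0 0 0 0 0 0; -1 0 0 0 0 0 0; -1 0 0 0 0 0 0"

```text
clock: 8.85
eef_pos: [549.0, 272.0, 92.0]
tool_rot: [3.14, -0.001, 1.518]
force: [-0.9, -0.4, -1.7]
width: 14.8
gripper_force: 58.5
```

```bash
python3 - <<'E'
from h import *
s,p,R=tool();print(p.round(1),s["tool_rot"].round(4),s["force"].round(2),s["torque"].round(3))
plan((549.2,269.9,89),1.516,-1,1)
E
```

```text
[549. 272.  92.] [ 3.1404e+00 -6.0000e-04  1.5181e+00] [-0.95 -0.44 -1.75] [-0.001 -0.021  0.011]
-1 -0.21 0.03 0.30 0 0 0.12
```

Request:
move_arm --targets "-1 -0.2 0 0.1 0 0 0.1; -1 0 0 0.1 0 0 0; -1 0 0 0 0 0 0; -1 0 0 0 0 0 0; -1 0 0 0 0 0 0"

```text
clock: 9.27
eef_pos: [548.4, 270.0, 89.4]
tool_rot: [3.142, -0.0, 1.516]
force: [0.1, 0.8, -2.2]
width: 14.7
gripper_force: 58.6
```

Request:
move_arm --targets "-1 0 0 0.2 0 0 0; -1 0 0 0.2 0 0 0; -1 0 0 0 0 0 0; -1 0 0 0 0 0 0"

```text
clock: 9.6
eef_pos: [548.2, 269.8, 85.0]
tool_rot: [-3.141, 0.0, 1.516]
force: [0.9, 0.2, -1.9]
width: 14.9
gripper_force: 58.5
```

Request:
move_arm --targets "-1 0 0.08 0.2 0 0 0; -1 0 0 0.2 0 0 0; -1 0 0 0 0 0 0; -1 0 0 0 0 0 0"

```text
clock: 9.93
eef_pos: [549.0, 269.7, 81.1]
tool_rot: [-3.141, 0.0, 1.516]
force: [0.7, -0.3, -1.6]
width: 14.9
gripper_force: 58.5
```

Request:
move_arm --targets "-1 0 0 0.2 0 0 0; -1 0 0 0.2 0 0 0; -1 0 0 0 0 0 0; -1 0 0 0 0 0 0"

```text
clock: 10.27
eef_pos: [549.0, 269.8, 77.1]
tool_rot: [-3.141, 0.0, 1.516]
force: [0.5, 0.5, -2.8]
width: 14.9
gripper_force: 58.5
```

Request:
move_arm --targets "-1 0 0 0.15 0 0 0; -1 0 0 0.1 0 0 0; -1 0 0 0 0 0 0; -1 0 0 0 0 0 0"

```text
clock: 10.6
eef_pos: [549.2, 269.9, 74.8]
tool_rot: [3.142, -0.0, 1.516]
force: [-0.3, 0.3, -1.4]
width: 14.7
gripper_force: 58.6
```

Request:
move_arm --targets "-1 0 0 0.1 0 0 0; -1 0 0 0.05 0 0 0; -1 0 0 0 0 0 0; -1 0 0 0 0 0 0"

```text
clock: 10.93
eef_pos: [549.3, 269.9, 73.5]
tool_rot: [3.141, -0.0, 1.516]
force: [-0.9, -0.1, 0.4]
width: 14.6
gripper_force: 58.6
```

Request:
move_arm --targets "-1 0 0 0.1 0 0 0; -1 0 0 0 0 0 0; -1 0 0 0 0 0 0; -1 0 0 0 0 0 0"

```text
clock: 11.27
eef_pos: [549.3, 269.9, 73.4]
tool_rot: [3.141, -0.001, 1.516]
force: [-2.7, -1.1, 8.4]
width: 14.8
gripper_force: 58.7
```

The plate is flush: contact came at 73.4 mm against an expected 73.3 mm, with 8 N of push. I'll release, rise, and rotate a quarter turn.

Request:
move_arm --targets "-1 0 0 -0.1 0 0 0; -0.3 0 0 0 0 0 0; 0.3 0 0 0 0 0 0; 1 0 0 0 0 0 0; 1 0 0 0 0 0 0"

```text
clock: 11.68
eef_pos: [549.1, 269.8, 73.1]
tool_rot: [-3.141, 0.0, 1.516]
force: [-0.9, -1.0, -0.6]
width: 62.3
gripper_force: 0.0
```

Request:
move_arm --targets "1 0 0 0 0 0 0; 1 0 0 0 0 0 0; 1 0 0 0 0 0 0; 1 0 0 0 0 0 0; 1 0 0 0 0 0 0"

```text
clock: 12.1
eef_pos: [549.1, 269.8, 73.3]
tool_rot: [-3.142, -0.0, 1.516]
force: [0.9, -0.3, 0.5]
width: 85.3
gripper_force: 0.0
```

```bash
python3 - <<'E'
from h import *
import pickle
s,p,R=tool();print(p.round(1),s["tool_rot"].round(4),s["force"].round(2),s["width"],s["qpos"].round(2))
plan((549.6,270.5,150),1.516,1,3)
w=cams.get_image("wrist");t=cams.get_image("top");pickle.dump((w,t),open("rel.pkl","wb"))
E
```

```text
[549.1 269.8  73.3] [-3.1415 -0.      1.5164] [ 0.91 -0.29  0.53] 85.32217660637451 [-0.7   0.8   0.33  1.76 -0.4   0.65 -0.2 ]
1 0.02 0.01 -2.56 0 0 0.01; 1 0.02 0.01 -2.56 0 0 0.01; 1 0.02 0.01 -2.56 0 0 0.01
```

Request:
move_arm --targets "1 0 0 -1.5 0 0 0; 1 0 0 -2.5 0 0 0; 1 0 0 -2.5 0 0 -2; 1 0 0 -1.5 0 0 -6; 1 0 0 0 0 0 -7"

```text
clock: 12.62
eef_pos: [551.5, 270.6, 157.0]
tool_rot: [3.135, -0.001, 1.783]
force: [0.4, 0.2, -0.4]
width: 85.2
gripper_force: 0.0
```

Request:
move_arm --targets "1 0 0 0 0 0 -7; 1 0 0 0 0 0 -7; 1 0 0 0 0 0 -7; 1 0 0 0 0 0 -7; 1 0 0 0 0 0 -7"

```text
clock: 13.03
eef_pos: [549.1, 269.7, 153.4]
tool_rot: [-3.142, 0.0, 2.395]
force: [-1.0, 0.9, -0.4]
width: 85.3
gripper_force: 0.0
```

Request:
move_arm --targets "1 0 0 0 0 0 -7; 1 0 0 0 0 0 -7; 1 0 0 0 0 0 -7; 1 0 0 0 0 0 -7; 1 0 0 0 0 0 -7"

```text
clock: 13.45
eef_pos: [549.2, 269.7, 153.3]
tool_rot: [-3.141, 0.0, 3.006]
force: [-0.4, -1.3, -1.1]
width: 85.6
gripper_force: 0.0
```

Request:
move_arm --targets "1 0 0 0 0 0 -5; 1 0 0 0 0 0 0; 1 0 0 0 0 0 0; 1 0 0 0 0 0 0; 1 0 0 0 0 0 0"

```text
clock: 13.87
eef_pos: [549.1, 269.8, 153.3]
tool_rot: [-3.141, 0.0, 3.086]
force: [-0.5, 0.2, -0.6]
width: 85.4
gripper_force: 0.0
```

```bash
python3 - <<'E'
from h import *
import pickle
s,p,R=tool();print(p.round(1),s["tool_rot"].round(4),s["qpos"].round(2))
plan((549.6,270.5,110),3.087,1,3)
w=cams.get_image("wrist");pickle.dump(w,open("pin.pkl","wb"))
# dark-grey handle/tab mask vs predicted points
pts=[np.array([549.8,270.6,49])+Rn.from_euler("z",-.054).apply(v) for v in([0,0,63],[0,12,63],[0,-12,63],[0,31,62],[0,-31,62],[-53,0,-2.5],[53,0,-2.5])]
print(proj(w,pts).round(1).tolist())
cv2.imwrite("pics/pin.png",crop(w,160,100,320,220,2.5))
E
```

```text
[549.1 269.8 153.3] [-3.1414e+00  1.0000e-04  3.0857e+00] [-0.47  0.66 -0.06  1.7   0.05  0.78  0.97]
1 -0.01 0.02 1.44 0 0 -0.03; 1 -0.01 0.02 1.44 0 0 -0.03; 1 -0.01 0.02 1.44 0 0 -0.03
[[322.9, 230.9], [340.3, 230.8], [305.4, 230.9], [367.7, 230.2], [278.0, 230.4], [322.4, 140.7], [322.5, 252.7]]
```

I've used all ten views, so I'll check the alignment numerically from the pixel brightness along the handle and tab row.

```bash
python3 - <<'E'
from h import *
import pickle
w=pickle.load(open("pin.pkl","rb"));g=cv2.cvtColor(w["color"],cv2.COLOR_RGB2GRAY)
for r in (215,222,228,234,240,246,254): print(r,g[r,264:384:2].tolist())
E
```

```text
215 [100, 101, 102, 101, 104, 112, 109, 98, 97, 89, 78, 79, 76, 75, 76, 72, 68, 69, 156, 232, 236, 159, 58, 65, 68, 65, 63, 65, 64, 63, 65, 64, 61, 59, 62, 63, 64, 90, 231, 229, 221, 89, 75, 76, 78, 77, 79, 78, 83, 87, 113, 124, 110, 111, 110, 119, 152, 149, 151, 151]
222 [99, 98, 99, 101, 101, 103, 98, 101, 109, 97, 77, 75, 75, 76, 72, 71, 67, 120, 219, 230, 238, 124, 101, 107, 107, 109, 105, 108, 105, 106, 105, 105, 105, 105, 117, 138, 168, 145, 175, 231, 234, 202, 81, 65, 68, 78, 82, 81, 75, 92, 154, 160, 123, 94, 102, 120, 151, 150, 149, 149]
228 [100, 100, 100, 101, 101, 99, 102, 104, 108, 99, 75, 75, 70, 72, 79, 183, 236, 234, 234, 234, 234, 137, 97, 107, 107, 105, 105, 105, 105, 106, 106, 104, 105, 104, 103, 104, 103, 94, 169, 236, 234, 234, 233, 237, 139, 65, 72, 72, 72, 86, 142, 155, 148, 150, 149, 148, 149, 149, 151, 150]
234 [97, 99, 97, 99, 101, 98, 101, 96, 108, 101, 76, 69, 121, 221, 229, 232, 237, 235, 228, 228, 235, 142, 97, 106, 105, 106, 104, 103, 104, 103, 102, 103, 100, 102, 102, 102, 103, 93, 185, 231, 234, 239, 236, 230, 229, 230, 195, 87, 71, 81, 107, 98, 127, 
[... 230 characters left out ...]
230, 237, 235, 235, 229, 227, 229, 229, 223, 246, 187, 131, 123, 149, 148, 151, 151, 151, 152, 151, 150]
246 [97, 97, 100, 97, 101, 98, 98, 98, 217, 239, 246, 233, 220, 227, 230, 233, 230, 232, 235, 231, 231, 231, 233, 237, 233, 232, 232, 233, 235, 234, 234, 234, 234, 235, 234, 231, 233, 232, 234, 234, 232, 231, 232, 234, 227, 228, 224, 222, 246, 240, 242, 166, 146, 150, 150, 149, 149, 149, 149, 149]
254 [97, 97, 98, 97, 97, 98, 99, 94, 183, 240, 245, 241, 221, 227, 227, 228, 228, 228, 228, 229, 227, 228, 229, 228, 229, 229, 225, 232, 228, 230, 227, 226, 227, 228, 228, 229, 228, 228, 227, 229, 228, 229, 227, 228, 227, 228, 222, 226, 247, 235, 236, 147, 150, 149, 148, 148, 147, 149, 148, 150]
```

Request:
move_arm --targets "1 0 0.05 1.2 0 0 0; 1 0 0 2 0 0 0; 1 0 0 2 0 0 0; 1 0 0 1.2 0 0 0; 1 0 0 0.8 0 0 0"

```text
clock: 14.33
eef_pos: [548.0, 269.9, 79.0]
tool_rot: [-3.14, -0.003, 3.087]
force: [-0.2, 0.4, 0.4]
width: 85.6
gripper_force: 0.0
```

Request:
move_arm --targets "1 0 0 0.5 0 0 0; 1 0 0 0.2 0 0 0; 1 0 0 0 0 0 0; 1 0 0 0 0 0 0"

```text
clock: 14.67
eef_pos: [549.7, 270.6, 74.9]
tool_rot: [3.141, 0.001, 3.087]
force: [0.1, -0.4, -0.4]
width: 85.0
gripper_force: 0.0
```

```bash
python3 - <<'E'
from h import *
s,p,R=tool();print(p.round(1),s["tool_rot"].round(4),s["force"].round(2))
plan((549.8,270.5,74),3.087,1,1)
E
```

```text
[549.7 270.6  74.9] [3.1409e+00 1.1000e-03 3.0871e+00] [ 0.11 -0.4  -0.44]
1 -0.01 -0.01 0.09 0 0 0.01
```

Aligned. I'll pinch the catches gradually.

Request:
move_arm --targets "0.5 0 0 0.1 0 0 0; 0.3 0 0 0 0 0 0; 0.1 0 0 0 0 0 0; 0 0 0 0 0 0 0; -0.1 0 0 0 0 0 0"

```text
clock: 15.08
eef_pos: [549.7, 270.6, 74.0]
tool_rot: [3.141, 0.001, 3.087]
force: [-0.5, 0.5, 6.4]
width: 39.3
gripper_force: 43.3
```

Request:
move_arm --targets "-0.3 0 0 0 0 0 0; -0.5 0 0 0 0 0 0; -1 0 0 0 0 0 0; -1 0 0 0 0 0 0; -1 0 0 0 0 0 0"

```text
clock: 15.5
eef_pos: [549.7, 270.6, 74.2]
tool_rot: [3.141, 0.001, 3.087]
force: [-1.1, 0.1, 5.8]
width: 38.7
gripper_force: 60.1
```

Request:
move_arm --targets "-1 0 0 0 0 0 0; -1 0 0 0 0 0 0; -1 0 0 0 0 0 0"

```text
clock: 15.75
eef_pos: [549.7, 270.6, 74.2]
tool_rot: [3.141, 0.001, 3.087]
force: [0.1, -0.0, 6.1]
width: 39.1
gripper_force: 60.1
```

Request:
move_arm --targets "-1 0 0 -0.2 0 0 0; -1 0 0 -0.2 0 0 0; -1 0 0 -0.2 0 0 0; -1 0 0 0 0 0 0; -1 0 0 0 0 0 0"

```text
clock: 16.17
eef_pos: [549.0, 270.3, 79.2]
tool_rot: [-3.141, -0.0, 3.087]
force: [-0.2, 0.1, -1.0]
width: 38.2
gripper_force: 60.3
```

```bash
python3 - <<'E'
from h import *
import pickle
F=[]
for i in range(4):
    w=cams.get_image("wrist");s=read_state();F.append(s["force"])
print(np.mean(F,0).round(2),s["eef_pos"].round(1),s["width"],s["tool_rot"].round(4))
E
```

```text
[-0.14  0.36 -0.92] [549.  270.3  79.1] 38.285328224202246 [-3.1414e+00 -4.0000e-04  3.0872e+00]
```

The force reads about 1 N, which is the cassette alone, so the plate has stayed. I'll keep lifting straight up.

Request:
move_arm --targets "-1 0 0 -0.4 0 0 0; -1 0 0 -0.6 0 0 0; -1 0 0 -1 0 0 0; -1 0 0 -1.2 0 0 0; -1 0 0 -1.2 0 0 0"

```text
clock: 16.78
eef_pos: [549.4, 270.4, 124.9]
tool_rot: [3.141, 0.001, 3.087]
force: [-0.2, -0.2, -0.9]
width: 38.2
gripper_force: 60.3
```

Request:
move_arm --targets "-1 0 0 -1.2 0 0 0; -1 0 0 -1.2 0 0 0; -1 0 0 -1 0 0 0; -1 0 0 -0.8 0 0 0; -1 0 0 -0.5 0 0 0"

```text
clock: 17.2
eef_pos: [549.6, 270.6, 171.8]
tool_rot: [3.141, 0.001, 3.087]
force: [-0.4, -0.2, -0.6]
width: 38.5
gripper_force: 60.3
```

Request:
move_arm --targets "-1 0 0 -0.3 0 0 0; -1 0 0 0 0 0 0; -1 0 0 0 0 0 0; -1 0 0 0 0 0 0; -1 0 0 0 0 0 0"

```text
clock: 17.62
eef_pos: [548.8, 270.1, 172.6]
tool_rot: [-3.141, -0.001, 3.087]
force: [0.3, 0.2, -0.5]
width: 38.7
gripper_force: 60.3
```

```bash
python3 - <<'E'
from h import *
import pickle
F=[]
for i in range(3): w=cams.get_image("wrist");s=read_state();F.append(s["force"])
c=cams.get_image("scene");t=cams.get_image("top");pickle.dump((w,c,t),open("end.pkl","wb"))
print(np.mean(F,0).round(2),s["eef_pos"].round(1),s["width"],s["tool_rot"].round(4),s["clock"])
# plate colour in rack as seen in scene vs a rack without plate: mean colours near rack's near region
C=np.array([549.8,270.6,0]);Q=Rn.from_euler("z",-.054);s0,t0=pickle.load(open("st.pkl","rb"))
for n,d,d0 in(("scene",c,s0),("top",t,t0)):
  for v in([-30,0,62],[30,0,62],[0,0,62],[-45,-20,62],[58,30,49],[-58,-30,49],[0,-34,49]):
    u=proj(d,C+Q.apply(v))[0];x,y=u.round().astype(int);print(n,v,u.round(),d["color"][y,x],d0["color"][y,x])
E
```

```text
[-0.49 -0.55 -1.24] [549.  270.2 172.9] 37.961829512973466 [-3.1412e+00 -6.0000e-04  3.0872e+00] 17.7667
scene [-30, 0, 62] [280. 167.] [143 139 120] [128 155 164]
scene [30, 0, 62] [298. 162.] [139 133 116] [167 174 161]
scene [0, 0, 62] [289. 165.] [149 146 126] [ 82 142 166]
scene [-45, -20, 62] [278. 171.] [150 146 125] [140 136 119]
scene [58, 30, 49] [302. 159.] [ 87 122 137] [ 84 146 169]
scene [-58, -30, 49] [276. 177.] [137 131 123] [216 223 194]
scene [0, -34, 49] [293. 173.] [87 83 77] [232 238 215]
top [-30, 0, 62] [233. 215.] [194 195 199] [211 215 223]
top [30, 0, 62] [235. 194.] [188 189 195] [209 212 221]
top [0, 0, 62] [234. 204.] [37 39 44] [208 210 221]
top [-45, -20, 62] [240. 221.] [156 155 159] [208 213 223]
top [58, 30, 49] [226. 184.] [181 182 188] [141 140 141]
top [-58, -30, 49] [244. 225.] [159 147 134] [175 165 148]
top [0, -34, 49] [247. 205.] [76 71 66] [211 213 218]
```

```bash
python3 - <<'E'
from h import *
import pickle
w,c,t=pickle.load(open("end.pkl","rb"));w0=pickle.load(open("pin.pkl","rb"))
def pred(d,o):
    Q=Rn.from_euler("z",-.054);return {(x,y,z):proj(d,np.array(o)+Q.apply([x,y,z]))[0].round(1).tolist() for x in(-66,66) for y in(-40,40) for z in(-4,17)}
for n,d,o in(("before",w0,[549.8,270.6,49]),("now",w,[549.2,270.2,148])):
    P=pred(d,o);print(n,P);g=cv2.cvtColor(d["color"],cv2.COLOR_RGB2GRAY)
    k=(-66,-40,17);r=int((P[(-66,-40,17)][1]+P[(-66,-40,-4)][1])/2)
    x0=proj(d,np.array(o)+Rn.from_euler("z",-.054).apply([-66,-22,17]))[0]
    col=int(x0[0]);print("col",col,"rows",int(x0[1])-20,g[int(x0[1])-20:int(x0[1])+24,col].tolist())
    for dr in(12,20,40):
        rr=int(x0[1])+dr;L=int(P[(-66,-40,17)][0]);Rr=int(P[(-66,40,17)][0]);print(rr,L-14,g[rr,L-14:L+22].tolist(),Rr-20,g[rr,Rr-20:Rr+16].tolist())
E
```

```text
before {(-66, -40, -4): [274.3, 124.7], (-66, -40, 17): [270.1, 126.8], (-66, 40, -4): [370.5, 124.5], (-66, 40, 17): [374.9, 126.6], (66, -40, -4): [281.6, 263.9], (66, -40, 17): [278.7, 276.0], (66, 40, -4): [363.5, 263.7], (66, 40, 17): [366.6, 275.8]}
col 293 rows 106 [153, 152, 152, 152, 151, 151, 152, 151, 150, 152, 151, 153, 150, 151, 151, 149, 146, 166, 230, 245, 237, 231, 228, 211, 199, 230, 239, 237, 231, 227, 228, 230, 228, 228, 228, 230, 228, 229, 229, 228, 229, 229, 228, 228]
138 256 [151, 151, 151, 152, 154, 153, 152, 154, 152, 153, 151, 152, 154, 155, 154, 152, 149, 152, 190, 238, 240, 231, 234, 245, 246, 239, 223, 221, 227, 227, 228, 227, 228, 229, 228, 228] 354 [229, 230, 230, 229, 229, 230, 229, 228, 222, 222, 233, 247, 249, 244, 236, 242, 241, 206, 156, 146, 148, 150, 149, 148, 151, 152, 149, 151, 150, 152, 154, 155, 152, 153, 152, 152]
146 256 [151, 151, 151, 151, 153, 150, 150, 150, 153, 153, 153, 152, 152, 152, 156, 155, 152, 156, 188, 232, 240, 234, 227, 243, 246, 239, 222, 217, 220, 227, 229, 228, 229, 228, 228, 229] 354 [230, 230, 230, 230, 230, 230, 229, 227
[... 1400 characters left out ...]
6, 98, 95, 99, 98, 101, 103, 100, 102, 104, 104, 104, 105, 106, 108, 107, 110, 109, 115, 159, 222, 237, 232, 233, 237, 237, 239, 239, 230, 220, 215, 215] 380 [218, 220, 226, 237, 244, 243, 238, 239, 238, 240, 237, 211, 156, 150, 155, 157, 156, 159, 155, 157, 155, 157, 154, 156, 154, 156, 156, 153, 152, 153, 151, 154, 153, 153, 148, 150]
179 228 [92, 94, 92, 94, 95, 94, 96, 95, 99, 96, 98, 96, 102, 100, 100, 102, 102, 102, 103, 104, 105, 107, 107, 105, 123, 180, 229, 233, 234, 238, 239, 240, 241, 236, 220, 217] 380 [220, 228, 240, 244, 241, 239, 241, 238, 234, 223, 180, 154, 152, 154, 154, 154, 152, 154, 153, 154, 153, 155, 152, 153, 152, 151, 153, 151, 151, 149, 149, 150, 149, 147, 150, 150]
```

The cassette is level: its hood edges match the level prediction as well now as they did before the lift. It has risen about 99 mm, the plate stayed in the rack, and the grip is steady. I'm handing in.

```bash
python3 -c "
from cell import order
print(order.finish_job())"
```

```text
the job is handed in; nothing more can be done
None
```

The job is handed in: the tip plate sits flush in the rack on its pins, and the arm holds the emptied cassette level by its pinched catches about 10 cm above it, finished in about 18 s with no unexpected contact forces (the final state was checked from forces and pixel values, not by eye).

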